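# Put the wide flat brush away in the latched paint chest

## Robot

A 6-joint arm with a two-finger parallel gripper is mounted at the origin on the work surface. World frame = base frame: x ahead of the robot, y to its left, z up, the work surface at z = 0. Lengths are in mm, angles in rad, forces in N, time in s.
With the tool pointing down it reaches from about 350 to 925 mm from the base axis. Payload 6.4 kg.
Tool frame: the origin (TCP) lies between the finger pads; the fingertips stand 25 mm ahead of it and the grasp point (between the pads) lies 6 mm ahead of it; z points along the fingers, y is the direction in which the jaws open and shut (so a half turn about z gives the same grasp; the last joint's range is limited). The gripper opens to 94 mm and grips with 3 to 60 N. Pads are 16 mm wide; open, the fingers measure 119 mm over their backs; the gripper's body (75 mm by 177 mm) begins 78 mm behind the grasp point.
Start: joints at [0.982, 0.245, 1.558, -0, 1.339, -0.174], TCP at [261.953, 594.89, 230.455] pointing down, gripper open.
Joint ranges: [-3.13, 3.13], [-1.02, 2.26], [0.13, 2.54], [-0.95, 4.09], [0.21, 2.88], [-2.74, 2.74]. Speed limits (rad/s): [2.57, 2.57, 3.14, 3.14, 3.14, 3.14].

## Interface

Orientations are given as a rotation vector (axis times angle).
In Python, from plant import ctrl gives the robot as it stands.
- The arm moves only by the tool servo_tool, never from a script. Its argument "rows" is text: rows parted by semicolons, each of 5 numbers parted by spaces: the opening, from 0 (shut) to 1 (fully open), then the shift along the tool's x, y, z in cm, then the turn about the tool's z in degrees. In form: claw x y z yaw; .... A call has 1 to 20 rows; each row is the pose to reach, as a shift and turn from the pose commanded when the call began, along the tool's axes at that moment; what a row does not reach only later rows make up. A row lasts 1/8 s, in which the tool goes at most 62.5 mm and 10.7 degrees, less where a joint would pass 70% of its speed; a pose out of reach is approached as far as the arm can. A call with a gripper value outside its range is refused whole. The fingers move at their own pace and stop on an object; "grip_force" is the grip in N (left out, the last holds). Time passes only in rows, so rows that repeat a pose let the fingers close. It gives the time, the measured TCP pose, the force and the opening at its end, in the units of the state.
- ctrl.read_state(): the state, without advancing time (a new reading comes with each control period).
- ctrl.snapshot(name): name is "side" or "top"; returns the picture (400x640x3 uint8, blue, green, red); there is no depth.
- ctrl.calibration(name): a dict with "fx", "fy", "cx", "cy" (pixels), "extrinsics" (4x4, takes a point from camera to world coordinates). Camera axes: x right, y down, z forward; pixel columns grow to the right and rows downward; lengths in mm; the calibration is good to about 2 mm. A picture is of the moment at which its call begins. calibration takes no time and is no camera call.
- ctrl.hand_in(): hands the job in, once; it reports no verdict.
The state is a dict: "t": time; "joint_pos": joint angles; "joint_velocities": joint speeds; "tau": joint torques, N m; "ee_pos": TCP position; "orientation": TCP orientation; "force": force on the tool from outside, world axes, zero at the start; "torque": the same for the moment, N m; "width": finger opening in mm.
Only numpy, scipy, OpenCV 4.12 (cv2) and the standard library are available. Lean on these libraries where they do the work, as an engineer would, in place of code of your own. Each camera call takes 0.05 s, during which the arm holds its last target. There are 200 camera calls.

## Task

Swing the hasp on top of the small paint chest up off its drawer until it stands about upright and leave it up, then pull the drawer out by its handle as far as it goes. Gently lay the wide flat paintbrush flat on the drawer's floor, without dropping it, and leave the drawer fully open so that the brush can dry. Leave the slim brush, the tin and the jar where they are.

Things in the scene. Friction and masses are not known exactly. Their poses are not given: they have to be found in the camera images.
- chest: Low plywood paint chest, 260 (x) x 300 (y) x 100 (z) mm, fixed to the table, with one drawer. Origin: centre of its underside. Its -x axis points out of the front (towards the robot); x is the drawer's slide line. It stands on the table, top board at 100 mm. Its walls are 12 mm and its top board 10 mm thick.
- drawer (a joint): The drawer: 0 shut, grows as it slides out along the chest's -x axis, 0.125 m at its stop. Its front board (300 mm wide, 15 mm thick, from 4 to 98 mm above the table, outer face 130 mm in front of the chest's centre when shut) is caught by the hasp's nose until the hasp has swung up by about 0.4 rad. The slide rubs with a few newtons.
- drawer_handle (a point): Centre of the drawer's bow handle: a plain steel bar 120 mm long (along y), 12 mm thick (x), 16 mm high (z), 68 mm above the table, held by two posts (at y +-52 mm, 12 mm wide) 45 mm in front of the drawer's front board (39 mm clear between bar and board). Axes as the chest's; moves with the drawer.
- drawer_floor (a point): Point on the drawer's flat inner floor (18 mm above the table), in the middle of the part that lies open when the drawer is fully out. That open part is 119 mm in x (front wall to chest) and 258 mm in y; so a long thing lies there along y. The tray's walls rise 52 mm above this floor, the front board 80 mm, and the chest's top 82 mm. Axes as the chest's; moves with the drawer.
- hasp (a joint): The hasp: a stiff plain steel strap, 14 mm wide (y) and 6 mm thick, along x in the middle of the chest's top near its front, hinged at its rear end. 0 lying flat with its down-turned nose hooked in front of the drawer's front board; grows as its front end swings up and back, 1.57 upright, 1.9 at its stop (rad). It stays where it is left.
- hasp_grip (a point): Centre of the hasp's upright thumb tab, at its front end: 24 mm long (x), 14 mm wide (y), standing 31 mm above the strap. This point is 56 mm in front of the hinge axis and 20 mm above it when flat (126 mm above the table; the tab's top is at 140 mm). It turns with the hasp. Tab, strap and nose are all 14 mm wide, so the tab can be pinched along y at any angle.
- hasp_hinge (a point): Point on the hasp's hinge axis (which runs along the chest's y), in the middle of the chest's width, 106 mm above the table, 60 mm behind the outer face of the shut drawer. Axes as the chest's.
- flat_brush: The wide flat paintbrush, loose, 190 mm long along its x: wooden handle 110 mm long, 26 mm wide, 16 mm thick (x -100 to +10), steel ferrule 56 mm wide, 16 mm thick (x +10 to +45), dark stiff bristle block 54 mm wide, 12 mm thick (x +45 to +90). Origin: on its underside, 10 mm behind the ferrule, near the centre of mass; z up through its flat face as it lies. About 90 g.
- brush_grip (a point): Good place to pinch the wide flat brush, across the handle (26 mm wide along the brush's y): 13 mm behind its origin, 10 mm above its underside.
- round_brush: Bystander: the slim brush, loose, 195 mm long along its x, pale paint-stained handle 14 mm thick, tip at most 20 mm wide. Origin on its underside, near the middle of its length. It and the wide brush may lie on either side.
- tin: Bystander: empty round metal tin, 90 mm across, 36 mm high. Origin: centre of its underside.
- jar: Bystander: closed glass jar with a steel cap, 72 mm across, 85 mm high. Origin: centre of its underside.
Mind the look-alikes: they are no part of the job. There is more than one size of the flat_brush; the job needs the smaller.

How it is judged (in metres and radians):
On the way, in this order (a step that is already met when the one before it is completed fails the run):
1. the hasp stands up off the drawer (swung up at least 1.2 rad, about 70 degrees) (value of joint hasp above 1.2 rad), for 0.2 s.
2. the drawer is pulled out to its stop (at least 0.112 of its 0.125 m) (value of joint drawer above 0.112 m), for 0.2 s.
At the end, for the whole second after the job is handed in: Hasp up (over 1.2 rad), drawer out to its stop (over 0.112 of 0.125 m), wide brush at rest flat on the drawer floor (within 7 degrees of level, either face up, within 8 mm of the floor); slim brush, tin and jar within 30 mm of their starts (value of joint hasp above 1.2 rad and value of joint drawer above 0.112 m and z of flat_brush in the frame of drawer_floor above -0.006 m and ((z of flat_brush in the frame of drawer_floor below 0.008 m and angle between flat_brush's own z axis and vertical below 0.12 rad) or (z of flat_brush in the frame of drawer_floor below 0.024 m and angle between flat_brush's own z axis and vertical above 3.02 rad)) and x of flat_brush in the frame of drawer_floor between -0.06 and 0.16 m and y of flat_brush in the frame of drawer_floor between -0.13 and 0.13 m and linear speed of flat_brush below 0.02 m/s); the robot touches nothing.
It fails at once if the slim brush is disturbed (moved more than 30 mm) (distance of round_brush from where it was at the start of the episode above 0.03 m).
It fails at once if the tin is disturbed (moved more than 30 mm) (distance of tin from where it was at the start of the episode above 0.03 m).
It fails at once if the jar is disturbed (moved more than 30 mm) (distance of jar from where it was at the start of the episode above 0.03 m).
It fails at once if the wide flat brush is dropped or thrown (not held by the fingers and faster than 0.6 m/s: a fall of about 2 cm or more) (contact force between the fingers and flat_brush below 0.05 N and linear speed of flat_brush above 0.6 m/s).
It also fails if it takes over 64 s, if anything falls off the work surface, if the arm or the gripper's body presses on something with over 40 N, if the wrist force passes 120 N, or if a joint passes its speed limit or range.

## Working session

There is one attempt and no reset: what is moved stays moved. The work goes in short steps, Python scripts to look and compute and a tool call to move; the robot and the scene stay as the last step left them, time stands still between calls to the robot, and variables do not carry over. Pictures are saved under pics/ and viewed, about 8 in all and at most 12, crops included, and the job is handed in when it is done.

Besides the shell and the picture viewer there is one more tool, called after "Request:" as name(argument=value, ...), one argument or row to a line, values as JSON. servo_tool: Moves the arm, as the interface text tells. Its arguments: {"type":"object","properties":{"rows":{"type":"string"},"grip_force":{"type":"number"}},"required":["rows"]}

```bash
mkdir -p pics; ls; python3 - <<'E'
from plant import ctrl
import cv2,numpy as np
np.set_printoptions(precision=4,suppress=True)
for n in("side","top"):
    cv2.imwrite(f"pics/{n}0.png",ctrl.snapshot(n)); print(n,ctrl.calibration(n))
print(ctrl.read_state())
E
```

```text
pics
side {'fx': 413.23181918201294, 'fy': 413.23181918201294, 'cx': 322.71099445962784, 'cy': 207.01508218152995, 'extrinsics': array([[   0.8644,   -0.2803,    0.4173,   36.9777],
       [  -0.5028,   -0.4831,    0.7169, -826.9723],
       [   0.0006,   -0.8295,   -0.5585,  752.8554],
       [   0.    ,    0.    ,    0.    ,    1.    ]])}
top {'fx': 421.2794940592698, 'fy': 421.2794940592698, 'cx': 320.84121487905367, 'cy': 203.26627074369725, 'extrinsics': array([[  -0.0251,   -0.9932,    0.1135,  391.6617],
       [  -0.9993,    0.0281,    0.0245,  -18.5454],
       [  -0.0275,   -0.1128,   -0.9932, 1266.7017],
       [   0.    ,    0.    ,    0.    ,    1.    ]])}
{'t': 0.1, 'joint_pos': array([ 0.9819,  0.2458,  1.5589,  0.    ,  1.3387, -0.1741]), 'joint_velocities': array([-0.0002, -0.0026, -0.0017, -0.0008, -0.0011, -0.0012]), 'tau': array([  0.0003, -41.6913, -31.5527,   0.0687,   0.0309,  -0.    ]), 'ee_pos': array([261.6631, 594.4787, 229.4609]), 'orientation': array([-0.6468, -3.0736,  0.0025]), 'force': array([ 0.6063,  0.2688, -0.027 ]), 'torque': array([-0.0337, -0.0012,  0.0334]), 'width': 93.91557014138151}
```

View pics/top0.png

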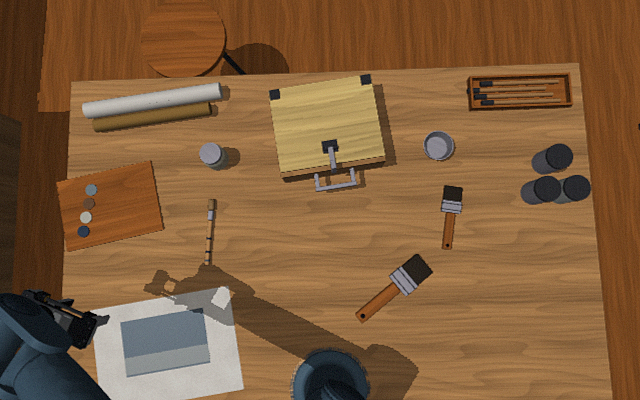

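View pics/side0.png

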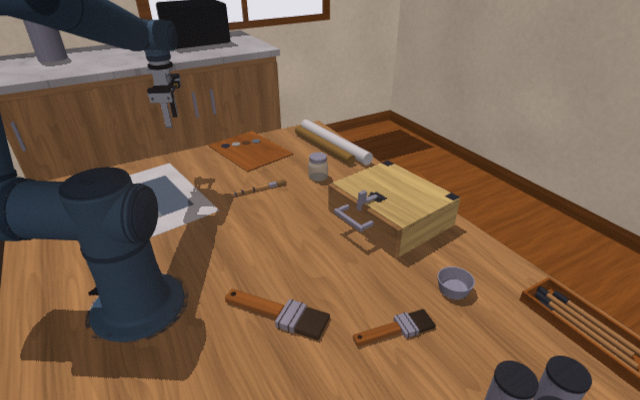

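Top view: chest at about (328,130), its hasp at (332,153) and the handle at (336,182). Jar at (211,155), tin at (438,146), slim brush at (210,232). Flat brush candidates are the smaller one at (451,217) and the larger at (395,287). The slim brush (210,232) is another look-alike. I'd choose (451,217); next I check its length and take a close crop.

```bash
cat > h.py <<'E'
from plant import ctrl
import cv2,numpy as np
np.set_printoptions(precision=1,suppress=True)
def ray(n,u,v,z):
    c=ctrl.calibration(n);E=np.array(c["extrinsics"])
    d=E[:3,:3]@[(u-c["cx"])/c["fx"],(v-c["cy"])/c["fy"],1];o=E[:3,3]
    return o+d*(z-o[2])/d[2]
def pix(n,p):
    c=ctrl.calibration(n);E=np.linalg.inv(c["extrinsics"])
    q=E[:3,:3]@p+E[:3,3]
    return np.array([c["fx"]*q[0]/q[2]+c["cx"],c["fy"]*q[1]/q[2]+c["cy"]])
def crop(n,u0,v0,w,h,s,name,im=None):
    im=ctrl.snapshot(n) if im is None else im
    cv2.imwrite(f"pics/{name}.png",cv2.resize(im[v0:v0+h,u0:u0+w],None,fx=s,fy=s,interpolation=cv2.INTER_CUBIC))
E
python3 - <<'E'
from h import *
im=cv2.imread("pics/top0.png")
a=cv2.resize(im[68:198,262:392],None,fx=4,fy=4,interpolation=cv2.INTER_CUBIC)
b=cv2.resize(im[138:268,405:475],None,fx=4,fy=4,interpolation=cv2.INTER_CUBIC)
cv2.imwrite("pics/c1.png",np.hstack([a,b]))
for nm,p,q in(("small",(453,186),(447,249)),("big",(421,265),(361,318))):
    A,B=ray("top",*p,12),ray("top",*q,12);print(nm,A,B,np.linalg.norm(A-B))
E
```

```text
small [ 575.8 -383.6   12. ] [ 389.4 -354.8   12. ] 188.591605292285
big [ 344.8 -276.5   12. ] [196.9 -95.6  12. ] 233.60993414943263
```

View pics/c1.png

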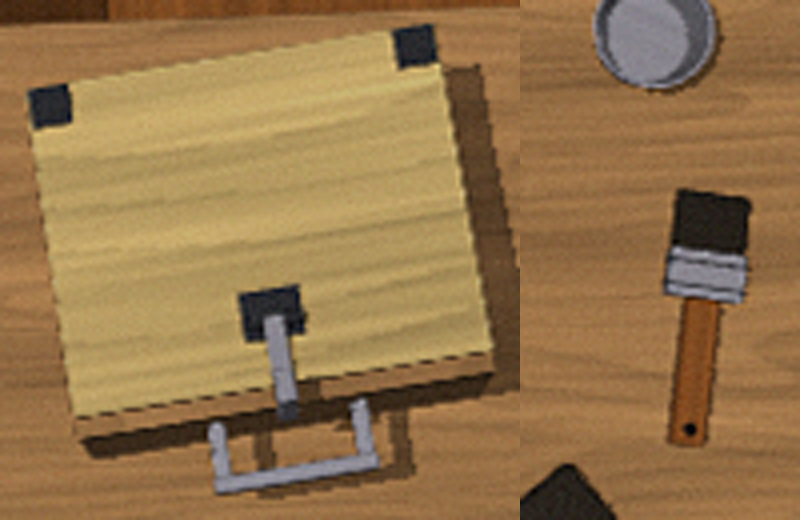

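Smaller brush is 189 mm long, the larger 234 mm, so (451,217) is the target. Now I fit the chest pose.

```bash
python3 - <<'E'
from h import *
T=lambda x,y,z:ray("top",262+x/4,68+y/4,z)
bl,br,fl,fr=[T(*p,100) for p in((29,90),(437,26),(75,417),(493,352))]
gl,gr=T(79,438,98),T(495,375,98)
print("back",bl,br,np.linalg.norm(bl-br),"front",fl,fr,np.linalg.norm(fl-fr),"board",gl,gr)
y=(bl-br)+(fl-fr);th=np.arctan2(-y[0],y[1]);print("yaw",th, np.linalg.norm((bl+br-gl-gr)/2))
hb=(T(217,485,76)+T(378,461,76))/2;print("handle",hb)
print("tab",T(289,408,140),"hinge",T(273,318,109))
C=(bl+br)/2; X=np.array([np.cos(th),np.sin(th),0]);Y=np.array([-np.sin(th),np.cos(th),0])
c=C-130*X;c[2]=0;print("centre est",c)
print("from handle",hb-(-175)*X, "from board",(gl+gr)/2+130*X)
# refine: minimise reproj over top with known features
from scipy.optimize import least_squares
F=[((130,150,100),(29,90)),((130,-150,100),(437,26)),((-130,150,98),(79,438)),((-130,-150,98),(495,375)),((-181,60,76),(217,492)),((-181,-60,76),(379,467))]
def P(p,f):return p[:2]@np.eye(2)+np.array([np.cos(p[2])*f[0]-np.sin(p[2])*f[1],np.sin(p[2])*f[0]+np.cos(p[2])*f[1]])
def res(p):return np.concatenate([pix("top",np.array([*P(p,f),f[2]]))-np.array([262+q[0]/4,68+q[1]/4]) for f,q in F])
r=least_squares(res,[c[0],c[1],th],x_scale=[1,1,.01]);print(r.x[:2],"yaw %.4f"%r.x[2],r.fun)
im=cv2.imread("pics/side0.png")
g=lambda f:np.array([*P(r.x,f),f[2]])
pts=[(-130,0,98),(-175,60,68),(-175,-60,68),(-70,0,106),(-126,0,140),(-126,0,126),(130,150,100),(130,-150,100),(-130,150,98),(-130,-150,98)]
im=cv2.resize(im,None,fx=3,fy=3,interpolation=cv2.INTER_CUBIC)
for f in pts: cv2.circle(im,tuple(int(v) for v in pix("side",g(f))*3+1),3,(0,0,255),-1)
bx=lambda x,y:T(520*0+x,y,12)
B=lambda x,y,z:ray("top",405+(x-520)/4,138+y/4,z)
for p in((713,190),(707,300),(700,300),(687,444)):print(B(*p,14))
cv2.imwrite("pics/c2.png",im[440:800,920:1420])
print({k:g(v) for k,v in dict(hinge=(-70,0,106),grip=(-126,0,126),handle=(-175,0,68),floor=(-130+15-125-15+0+74.5-0,0,18)).items()})
E
```

```text
back [856.7 150.9 100. ] [ 893.9 -144.2  100. ] 297.4747514961266 front [616.2 121.1 100. ] [ 653.6 -174.2  100. ] 297.67139760700786 board [601.5 118.7  98. ] [ 637.6 -175.2   98. ]
yaw 0.12578665674304768 257.6890900803909
handle [575.4 -34.7  76. ]
tab [610.3 -29.4 140. ] hinge [680.8 -20.3 109. ]
centre est [746.3 -13.    0. ]
from handle [749.  -12.7  76. ] from board [748.5 -11.9  98. ]
[748.4 -12.4] yaw 0.1241 [-0.6 -0.7  0.3 -0.7 -0.6  0.2  0.8 -0.2 -0.5  0.7  0.5  0.6]
[ 577.  -383.8   14. ]
[ 494.9 -374.4   14. ]
[ 495.1 -369.3   14. ]
[ 389.4 -353.5   14. ]
{'hinge': array([679. , -21.1, 106. ]), 'grip': array([623.4, -28. , 126. ]), 'handle': array([574.8, -34.1,  68. ]), 'floor': array([569.3, -34.8,  18. ])}
```

View pics/c2.png

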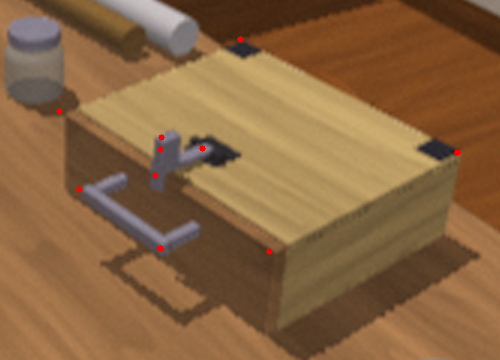

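```bash
cat >> h.py <<'E'
from scipy.spatial.transform import Rotation as R
C=np.array([748.4,-12.4]);TH=0.1241
def ch(x,y,z): return np.array([C[0]+np.cos(TH)*x-np.sin(TH)*y,C[1]+np.sin(TH)*x+np.cos(TH)*y,z])
def shift(tcp,ya):
    s=ctrl.read_state();M=R.from_rotvec(s["orientation"]).as_matrix()
    d=M.T@(np.array(tcp)-s["ee_pos"])/10
    cur=np.arctan2(M[1,1],M[0,1]);dy=-(ya-cur)
    print("cm",np.round(d,2),"deg",round(np.degrees((dy+np.pi)%(2*np.pi)-np.pi),1),"tcp",s["ee_pos"],"t",s["t"],"F",s["force"])
CY=TH+np.pi/2
E
python3 - <<'E'
from h import *
shift(ch(-126,0,200),CY)
E
```

```text
cm [-58.2 -42.4   3. ] deg -30.9 tcp [261.7 594.5 229.5] t 0.1 F [ 0.6  0.3 -0. ]
```

Request:
servo_tool(
  rows="0.5 -10 -7 1 -6; 0.5 -20 -14 2 -12; 0.5 -30 -21 3 -18; 0.5 -40 -29 3 -24; 0.5 -50 -36 3 -31; 0.5 -58.2 -42.4 3 -31; 0.5 -58.2 -42.4 3 -31; 0.5 -58.2 -42.4 3 -31; 0.5 -58.2 -42.4 3 -31; 0.5 -58.2 -42.4 3 -31; 0.5 -58.2 -42.4 3 -31; 0.5 -58.2 -42.4 3 -31; 0.5 -58.2 -42.4 3 -31; 0.5 -58.2 -42.4 3 -31; 0.5 -58.2 -42.4 3 -31; 0.5 -58.2 -42.4 3 -31; 0.5 -58.2 -42.4 3 -31; 0.5 -58.2 -42.4 3 -31",
  grip_force=10,
)

```text
t: 2.35
ee_pos: [623.7, -27.5, 200.6]
orientation: [-0.199, 3.135, -0.0]
force: [0.1, -0.0, -0.1]
width: 47.0
```

```bash
python3 - <<'E'
from h import *
a=ctrl.snapshot("top")[68:198,232:392];b=ctrl.snapshot("side")[100:270,290:470]
r=lambda i,h:cv2.resize(i,(int(i.shape[1]*h/i.shape[0]),h),interpolation=cv2.INTER_CUBIC)
cv2.imwrite("pics/c3.png",np.hstack([r(a,320),r(b,380)[:320]]))
shift(ch(-126,0,136),CY)
E
```

```text
cm [ 0.  -0.   6.5] deg 0.1 tcp [623.7 -27.6 200.5] t 2.45 F [-0.3  0.1  0.6]
```

View pics/c3.png

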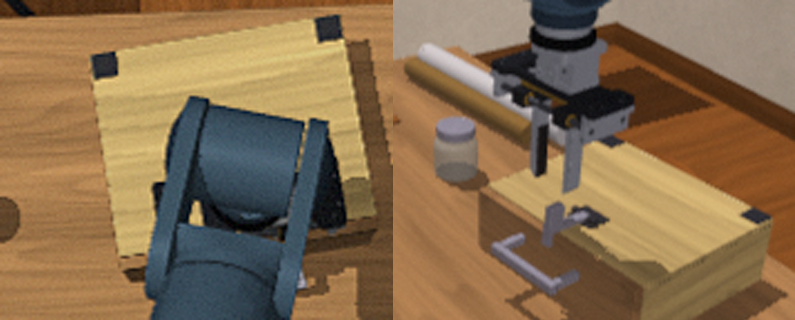

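The top view is blocked by the arm. In the side crop the open fingers, about (540,160) and (572,160), straddle the tab at (553,210). Descend and pinch.

Request:
servo_tool(
  rows="0.5 0 0 2 0; 0.5 0 0 4 0; 0.5 0 0 5.5 0; 0.5 0 0 6.5 0; 0.5 0 0 6.5 0; 0.1 0 0 6.5 0; 0.1 0 0 6.5 0; 0.1 0 0 6.5 0; 0.1 0 0 6.5 0; 0.1 0 0 6.5 0; 0.1 0 0 6.5 0",
  grip_force=10,
)

```text
t: 3.82
ee_pos: [624.0, -28.1, 135.9]
orientation: [-0.198, 3.135, -0.001]
force: [-0.8, -2.3, 1.8]
width: 14.2
```

```bash
python3 - <<'E'
from h import *
s=ctrl.read_state();print(s["force"],s["width"],s["ee_pos"])
M=R.from_rotvec(s["orientation"]).as_matrix();print(M)
r=np.hypot(56,24);p=np.arctan2(24,56)
for a in np.linspace(0,1.65,12): print("%.2f"%a, "cmfwd(chest -x) %.2f up %.2f"%((r*np.cos(p+a)-56)/10,(r*np.sin(p+a)-24)/10))
E
```

```text
[-0.8 -2.3  1.8] 14.216662006680123 [624.  -28.1 135.9]
[[-1.  -0.1  0. ]
 [-0.1  1.  -0. ]
 [-0.  -0.  -1. ]]
0.00 cmfwd(chest -x) 0.00 up 0.00
0.15 cmfwd(chest -x) -0.42 up 0.81
0.30 cmfwd(chest -x) -0.96 up 1.55
0.45 cmfwd(chest -x) -1.60 up 2.20
0.60 cmfwd(chest -x) -2.33 up 2.74
0.75 cmfwd(chest -x) -3.14 up 3.17
0.90 cmfwd(chest -x) -4.00 up 3.48
1.05 cmfwd(chest -x) -4.90 up 3.65
1.20 cmfwd(chest -x) -5.81 up 3.69
1.35 cmfwd(chest -x) -6.72 up 3.59
1.50 cmfwd(chest -x) -7.60 up 3.36
1.65 cmfwd(chest -x) -8.44 up 2.99
```

Request:
servo_tool(
  rows="0.1 -0.4 0 -0.8 0; 0.1 -1.0 0 -1.55 0; 0.1 -1.6 0 -2.2 0; 0.1 -2.3 0 -2.75 0; 0.1 -3.1 0 -3.15 0; 0.1 -4.0 0 -3.5 0; 0.1 -4.9 0 -3.65 0; 0.1 -5.8 0 -3.7 0; 0.1 -6.7 0 -3.6 0; 0.1 -7.6 0 -3.35 0; 0.1 -8.4 0 -3 0; 0.1 -8.4 0 -3 0; 0.1 -8.4 0 -3 0; 0.5 -8.4 0 -3 0; 0.5 -8.4 0 -3 0; 0.5 -8.4 0 -3 0; 0.5 -8.4 0 -6 0; 0.5 -8.4 0 -10 0; 0.5 -8.4 0 -12 0; 0.5 -8.4 0 -12 0",
)

```text
t: 6.32
ee_pos: [707.7, -17.2, 257.0]
orientation: [-0.198, 3.133, -0.001]
force: [-0.0, -0.6, 0.3]
width: 47.1
```

```bash
python3 - <<'E'
from h import *
crop("side",290,100,180,170,3,"c4")
shift(ch(-149.5,0,250),CY);shift(ch(-149.5,0,72),CY)
E
```

```text
cm [10.8 -0.   0.5] deg 0.1 tcp [706.9 -17.  255. ] t 6.375 F [-0.  -0.8 -0.3]
cm [10.8 -0.  18.3] deg 0.1 tcp [706.9 -17.  255. ] t 6.375 F [-0.  -0.8 -0.3]
```

View pics/c4.png

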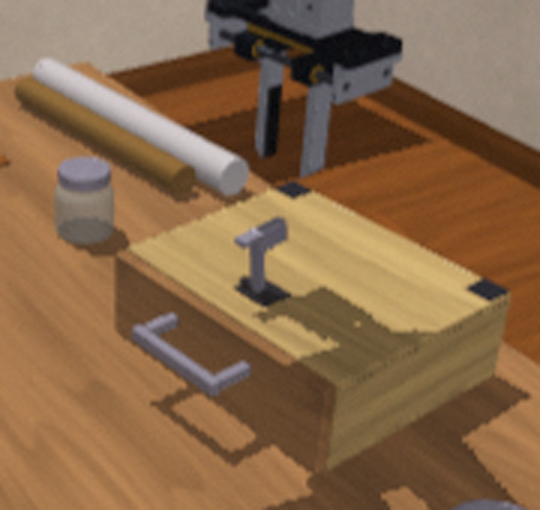

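Hasp stands upright at crop (258,255) and stays there. Next I hook the handle from behind with the fingers shut.

Request:
servo_tool(
  rows="0 5 0 0.5 0; 0 10.8 0 0.5 0; 0 10.8 0 0.5 0; 0 10.8 0 0.5 0; 0 10.8 0 5 0; 0 10.8 0 10 0; 0 10.8 0 14 0; 0 10.8 0 16.5 0; 0 10.8 0 18 0; 0 10.8 0 18 0; 0 10.8 0 18 0",
)

```text
t: 7.75
ee_pos: [601.2, -30.9, 76.7]
orientation: [-0.198, 3.133, -0.001]
force: [0.0, 0.2, 0.4]
width: 0.6
```

Request:
servo_tool(
  rows="0 0.7 0 0 0; 0 1.4 0 0 0; 0 2.5 0 0 0; 0 3.6 0 0 0; 0 4.8 0 0 0; 0 6 0 0 0; 0 7.2 0 0 0; 0 8.4 0 0 0; 0 9.6 0 0 0; 0 10.6 0 0 0; 0 11.5 0 0 0; 0 12.2 0 0 0; 0 12.8 0 0 0; 0 13.1 0 0 0; 0 13.1 0 0 0; 0 13.1 0 0 0",
)

```text
t: 9.75
ee_pos: [469.6, -47.0, 75.3]
orientation: [0.198, -3.134, -0.001]
force: [-0.1, -1.4, 0.0]
width: 0.8
```

```bash
python3 - <<'E'
from h import *
s=ctrl.read_state();print(s["force"],s["ee_pos"],s["t"], R.from_rotvec(s["orientation"]).as_matrix()[:,0])
crop("side",260,80,210,190,2.8,"c5")
E
```

```text
[-0.1 -1.4  0. ] [469.6 -47.   75.3] 9.75 [-1.  -0.1  0. ]
```

View pics/c5.png

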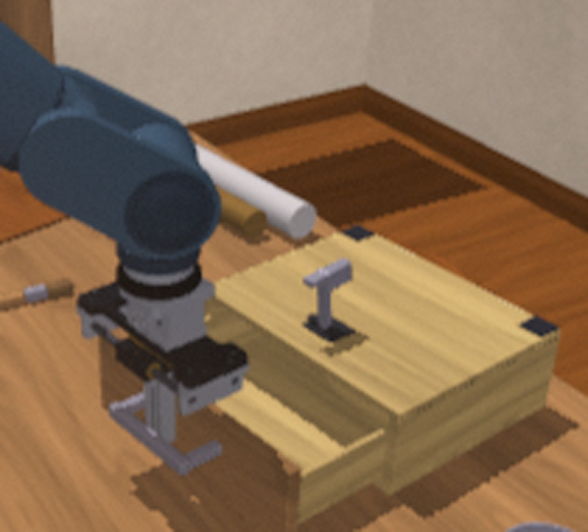

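Drawer is open about 121 mm by my reckoning. I nudge it gently to feel the stop.

Request:
servo_tool(
  rows="0 0.1 0 0 0; 0 0.2 0 0 0; 0 0.3 0 0 0; 0 0.4 0 0 0; 0 0.4 0 0 0",
)

```text
t: 10.42
ee_pos: [469.2, -47.3, 75.8]
orientation: [-0.195, 3.126, 0.0]
force: [14.8, 3.6, -12.2]
width: 0.4
```

```bash
python3 - <<'E'
from h import *
bg=np.array([475.3,-367.3]);ya=1.411
shift([468,-47,200],CY)
shift([*bg,150],ya)
E
```

```text
cm [ -0.    0.  -12.4] deg 0.0 tcp [469.2 -47.3  75.8] t 10.425 F [ 14.8   3.6 -12.2]
cm [  3.3 -31.8  -7.4] deg 16.3 tcp [469.2 -47.3  75.8] t 10.425 F [ 14.8   3.6 -12.2]
```

Force rises to 15 N with no further motion, so the drawer is at its stop. Back off, lift, and go over the brush.

Request:
servo_tool(
  rows="0 -0.8 0 0 0; 0 -1.2 0 0 0; 0 -1.2 0 0 0; 0 -1.2 0 -4 0; 0 -1.2 0 -9 0; 0 -1.2 0 -13 0; 0 -1.2 0 -13 0; 0.6 1 -6 -13 6; 0.6 2.9 -12 -12 12; 0.6 2.9 -18 -10 16; 0.6 2.9 -24 -8 16; 0.6 2.9 -30 -8 16; 0.6 2.9 -31.8 -7.5 16; 0.6 2.9 -31.8 -7.5 16; 0.6 2.9 -31.8 -7.5 16; 0.6 2.9 -31.8 -7.5 16",
)

```text
t: 12.42
ee_pos: [477.4, -365.2, 150.6]
orientation: [-0.237, -3.133, -0.0]
force: [-0.2, -0.7, 0.7]
width: 57.1
```

```bash
python3 - <<'E'
from h import *
a=ctrl.snapshot("side")[200:360,330:480];b=ctrl.snapshot("top")[140:260,270:470]
r=lambda i,h:cv2.resize(i,(int(i.shape[1]*h/i.shape[0]),h),interpolation=cv2.INTER_CUBIC)
cv2.imwrite("pics/c6.png",np.hstack([r(a,330),r(b,290) if 0 else cv2.resize(b,(480,330))]))
shift([475.3,-367.3,28],1.411)
for p in ([475.3,-367.3,16],[488,-369.4,16]): print(pix("side",np.array(p)),pix("top",np.array(p)))
E
```

```text
cm [ 0.2 -0.2 12.3] deg 0.5 tcp [ 477.5 -365.8  150.8] t 12.525 F [-0.2  0.5  0.1]
[388.6 326.1] [449.9 219.6]
[393.7 324.5] [450.4 215.3]
```

View pics/c6.png

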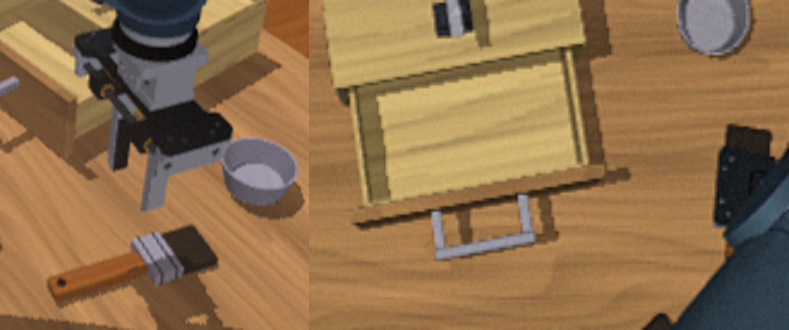

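Drawer fully open with the hasp standing. The computed grip point falls at side-crop (121,260), on the handle just behind the ferrule, as intended. Descend and pinch.

Request:
servo_tool(
  rows="0.6 0.2 -0.2 4 0; 0.6 0.2 -0.2 8 0; 0.6 0.2 -0.2 10.5 0; 0.6 0.2 -0.2 12 0; 0.6 0.2 -0.2 12.3 0; 0.6 0.2 -0.2 12.3 0; 0.6 0.2 -0.2 12.3 0",
)

```text
t: 13.4
ee_pos: [475.6, -369.2, 28.8]
orientation: [0.24, 3.131, -0.003]
force: [-0.3, 0.9, -0.4]
width: 56.3
```

Request:
servo_tool(
  rows="0.15 0 0 0 0; 0.15 0 0 0 0; 0.15 0 0 0 0; 0.15 0 0 0 0; 0.15 0 0 0 0; 0.15 0 0 0 0; 0.15 0 0 -0.5 0; 0.15 0 0 -1.5 0; 0.15 0 0 -3 0; 0.15 0 0 -3 0; 0.15 0 0 -3 0",
  grip_force=25,
)

```text
t: 14.78
ee_pos: [475.0, -368.5, 57.6]
orientation: [0.24, 3.132, -0.0]
force: [-0.4, 0.1, -1.2]
width: 25.9
```

```bash
python3 - <<'E'
from h import *
s=ctrl.read_state();print(s["force"],s["torque"],s["ee_pos"],s["width"])
crop("side",300,200,180,170,3,"c7")
shift([*s["ee_pos"][:2],200],1.411)
E
```

```text
[-0.4  0.1 -1.2] [ 0.  0. -0.] [ 475.  -368.5   57.6] 25.901632122302004
cm [ -0.   -0.  -14.3] deg 0.4 tcp [ 474.8 -368.3   57.2] t 14.825 F [-0.1  1.  -1.3]
```

View pics/c7.png

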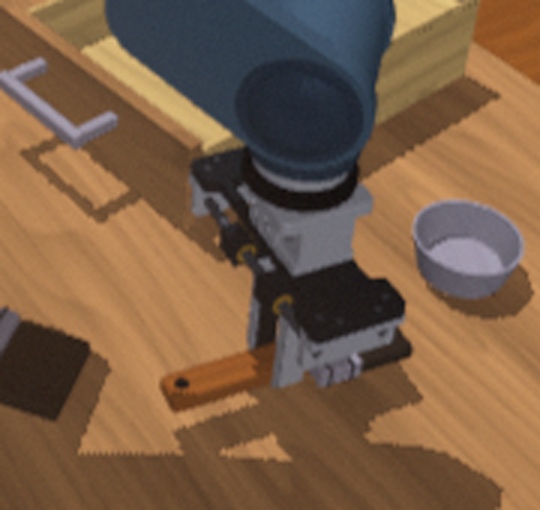

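Brush held level in the pads (25.9 mm wide). Lift, then carry it over the drawer.

```bash
python3 - <<'E'
from h import *
print(ch(-190,8,190))
shift(ch(-190,8,200),TH)
E
```

```text
[558.9 -28.  190. ]
cm [ -3.1  34.9 -14.3] deg 74.1 tcp [ 474.8 -368.3   57.2] t 14.825 F [-0.1  1.  -1.3]
```

Request:
servo_tool(
  rows="0.15 0 0 -4 0; 0.15 0 0 -8 0; 0.15 0 0 -12 0; 0.15 0 0 -14.3 0; 0.15 0 3 -14.3 8; 0.15 -0.5 7 -14.3 16; 0.15 -1 11 -14.3 25; 0.15 -1.4 15 -14.3 34; 0.15 -1.8 19 -14.3 43; 0.15 -2.2 23 -14.3 52; 0.15 -2.6 27 -14.3 60; 0.15 -2.9 31 -14.3 68; 0.15 -3.1 34 -14.3 74; 0.15 -3.1 34.9 -14.3 74; 0.15 -3.1 34.9 -14.3 74; 0.15 -3.1 34.9 -14.3 74; 0.15 -3.1 34.9 -14.3 74",
)

```text
t: 16.95
ee_pos: [558.7, -29.2, 200.4]
orientation: [-2.078, -2.356, 0.0]
force: [-0.8, -0.3, -0.8]
width: 25.8
```

```bash
python3 - <<'E'
from h import *
a=ctrl.snapshot("side")[80:290,260:470];b=ctrl.snapshot("top")[80:240,250:410]
cv2.imwrite("pics/c8.png",np.hstack([cv2.resize(a,(400,400),interpolation=2),cv2.resize(b,(400,400),interpolation=2)]))
shift(ch(-190,8,55),TH);print(ctrl.read_state()["width"])
E
```

```text
cm [ 0.1  0.  14.6] deg 0.1 tcp [558.7 -29.  200.5] t 17.05 F [ 0.8 -0.8 -0.2]
25.669799217247615
```

View pics/c8.png

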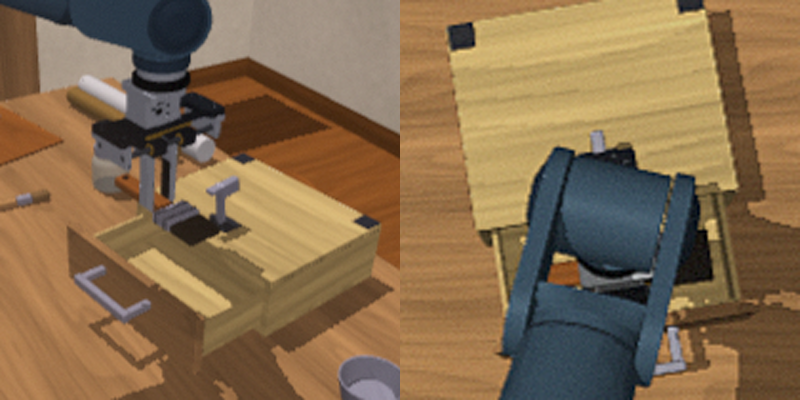

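Brush hangs level along the drawer's y axis, above the open tray. Hasp up. Lower slowly.

Request:
servo_tool(
  rows="0.15 0 -0.4 3 0; 0.15 0 -0.4 6 0; 0.15 0 -0.4 9 0; 0.15 0 -0.4 12 0; 0.15 0 -0.4 13.5 0; 0.15 0 -0.4 14.4 0; 0.15 0 -0.4 14.6 0; 0.15 0 -0.4 14.6 0; 0.15 0 -0.4 14.6 0",
)

```text
t: 18.18
ee_pos: [555.5, -29.0, 55.4]
orientation: [2.076, 2.356, 0.001]
force: [0.4, -0.4, -1.9]
width: 25.6
```

Request:
servo_tool(
  rows="0.15 0 0 0.2 0; 0.15 0 0 0.4 0; 0.15 0 0 0.6 0; 0.15 0 0 0.7 0; 0.15 0 0 0.7 0; 0.15 0 0 0.7 0",
)

```text
t: 18.92
ee_pos: [554.9, -28.8, 47.5]
orientation: [2.077, 2.357, 0.0]
force: [-0.2, -0.4, -1.0]
width: 26.1
```

Request:
servo_tool(
  rows="0.15 0 0 0.05 0; 0.15 0 0 0.1 0; 0.15 0 0 0.1 0; 0.15 0 0 0.1 0",
)

```text
t: 19.42
ee_pos: [554.9, -28.8, 46.5]
orientation: [2.077, 2.357, 0.0]
force: [-0.4, -0.2, -1.5]
width: 25.7
```

Request:
servo_tool(
  rows="0.15 0 0 0.05 0; 0.15 0 0 0.1 0; 0.15 0 0 0.1 0; 0.15 0 0 0.1 0",
)

```text
t: 19.92
ee_pos: [554.9, -28.8, 45.5]
orientation: [2.077, 2.357, 0.0]
force: [-0.7, 0.2, -0.3]
width: 25.7
```

Request:
servo_tool(
  rows="0.15 0 0 0.05 0; 0.15 0 0 0.1 0; 0.15 0 0 0.1 0; 0.15 0 0 0.1 0",
)

```text
t: 20.42
ee_pos: [555.6, -28.8, 45.5]
orientation: [2.076, 2.357, 0.001]
force: [-2.1, 1.6, 5.2]
width: 25.8
```

Contact: force turned to +5 N up and z stalled. Release, opening narrowly, and lift.

Request:
servo_tool(
  rows="0.3 0 0 -0.05 0; 0.4 0 0 -0.1 0; 0.45 0 0 -0.1 0; 0.45 0 0 -0.1 0; 0.45 0 0 -0.1 0; 0.45 0 0 -0.1 0; 0.45 0 0 -1 0; 0.45 0 0 -3 0; 0.45 0 0 -6 0; 0.45 0 0 -10 0; 0.45 0 0 -15 0; 0.45 0 0 -20 0; 0.45 0 0 -20 0",
)

```text
t: 22.05
ee_pos: [557.4, -29.4, 250.5]
orientation: [2.071, 2.35, 0.007]
force: [0.0, 1.2, -0.8]
width: 42.1
```

```bash
python3 - <<'E'
from h import *
crop("side",260,60,230,220,2.6,"c9")
shift([420,250,250],TH);print(ctrl.read_state()["width"])
E
```

```text
cm [ 29.4 -10.   -0.4] deg 0.1 tcp [555.9 -29.1 247.2] t 22.1 F [-0.1  0.4 -1. ]
42.59000614269924
```

View pics/c9.png

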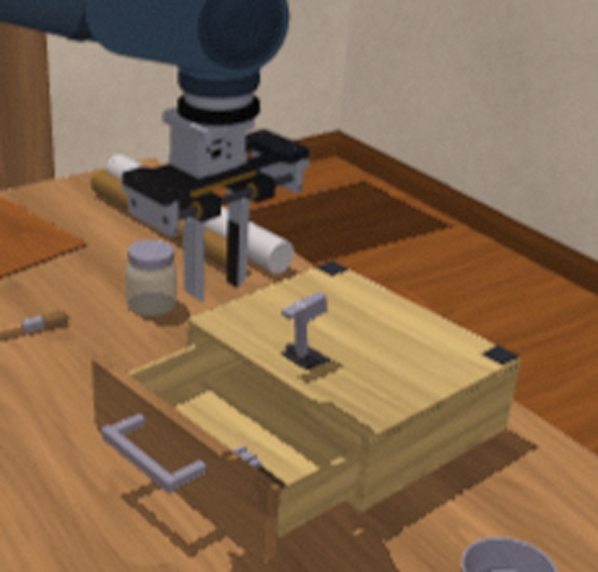

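Hasp up and drawer open. The brush is mostly hidden behind the front board (its ferrule shows at (243,457)). I move the arm aside for a top check.

Request:
servo_tool(
  rows="0.45 5 -2 0 0; 0.45 10 -4 0 0; 0.45 15 -6 0 0; 0.45 20 -8 0 0; 0.45 25 -10 0 0; 0.45 30 -10 0 0; 0.45 30 -10 0 0; 0.45 30 -10 0 0; 0.45 30 -10 0 0",
)

```text
t: 23.22
ee_pos: [418.0, 255.1, 243.8]
orientation: [-2.079, -2.355, 0.002]
force: [-0.3, 0.3, -0.6]
width: 42.1
```

```bash
python3 - <<'E'
from h import *
im=ctrl.snapshot("top");cv2.imwrite("pics/top9.png",im)
crop("top",190,70,280,210,2.8,"c10",im)
E
```

```text
(no output)
```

View pics/c10.png

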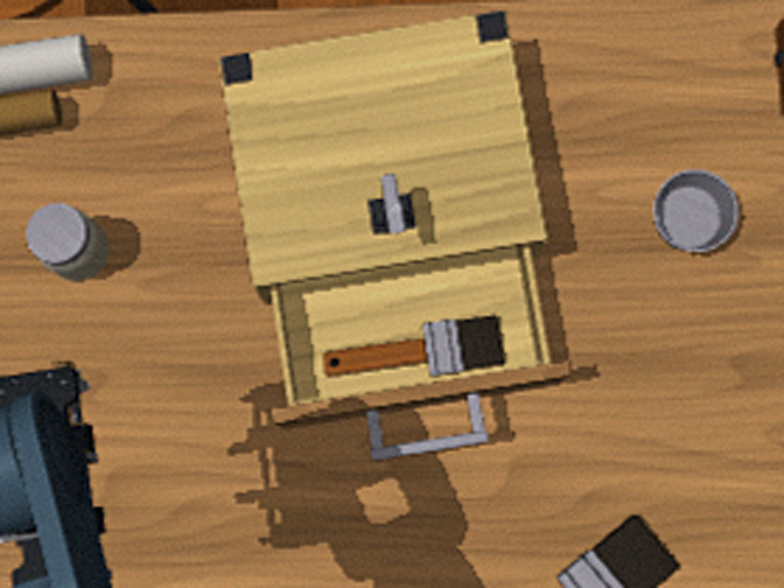

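Brush lies flat in the tray (crop 325–503, 345), clear of the walls. The hasp is up at (392,205), and tin and jar look unmoved. I do a numeric check of the drawer, then hand in if it's fully out.

```bash
python3 - <<'E'
from h import *
a=cv2.imread("pics/top0.png");b=cv2.imread("pics/top9.png")
for n,(u,v,w,h) in dict(jar=(195,140,34,30),tin=(420,128,38,36),slim=(203,196,16,50)).items():
    m=cv2.matchTemplate(b[v-8:v+h+8,u-8:u+w+8],a[v:v+h,u:u+w],cv2.TM_CCOEFF_NORMED);_,q,_,l=cv2.minMaxLoc(m);print(n,"shift px",l[0]-8,l[1]-8,round(q,2))
p=(ray("top",190+372/2.8,70+458/2.8,76)+ray("top",190+488/2.8,70+440/2.8,76))/2
x=(p[:2]-C)@[np.cos(TH),np.sin(TH)];ext=-181-x;print("drawer out mm",ext)
if ext>116: print("handed in",ctrl.hand_in())
E
```

```text
jar shift px 0 0 0.99
tin shift px 0 0 0.99
slim shift px -8 4 0.13
drawer out mm 120.8450872855451
the job is handed in; nothing more can be done
handed in None
```

I swung the hasp up, pulled the drawer to its stop, laid the smaller flat brush on the drawer floor and handed the job in. The hand-in gave no verdict. The robot clock was about 23 s of the 64 s allowed.

- **Hasp:** I swung it along an arc to about 1.65 rad and let go. It was still upright in the last pictures.
- **Drawer:** The pull ended against the stop, with about 15 N and no further motion. The last top picture puts it about 121 mm out, some 4 mm less than the 125 mm stop. I put that down to pixel-reading error, and it is still above the 112 mm needed.
- **Brush:** I measured it at 189 mm long, against 234 mm for the larger look-alike. I released it only after feeling it touch the floor (+5 N upward). The top picture shows it lying along the drawer, clear of the walls. I judged "flat" from the touch and that picture and did not measure the tilt.
- **Tin and jar:** Neither moved at all between the first and last top pictures (0 pixels).
- **Slim brush:** The same check failed for it (match score 0.13), most likely because the parked arm covers it in that view. It was visible in the side picture taken just before, apparently in its place, and I never touched it. So its position is not confirmed by measurement.

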